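# Shut and clip down the doming-punch case

## Task

Put the steel doming punches away dry: swing the hinged lid of the grey case shut and press it home on its rubber gasket, then fold the three white clips (front, left and right) down over the rim until each one snaps in and stays. Press firmly but do not force anything, the plastic cracks under a hard shove; leave the case standing flat in its tray and the other tools undisturbed.

Things in the scene. Friction and masses are not known exactly. Their poses are not given: they have to be found in the camera images.
- tray: Felt-lined wooden bench tray fixed to the bench, outside 176 (its x) x 146 (its y) x 28 mm, inside 160 x 130 mm, floor 5 mm thick, so the case has 10 mm of play on every side when centred. Origin: centre of the underside; its x and y run as the case's, to about 1 degree.
- case: Grey plastic punch case, 140 (its x) x 110 (its y) x 54 mm high, about 1 kg, standing loose in the tray (about 6 N sideways slides it till it meets a tray wall). Origin: centre of the underside, 5 mm above the bench; its -x side is the front (towards the robot), +x the lid's hinge side, +y left. A rim stands out 7.5 mm round the mouth, z = 47 to 54 mm, with a bead below it at the front, left and right for the clips to hook under.
- lid (a joint): Lid, hinged along the case's far (+x) upper edge: 0 = shut and home, grows as it opens (rad), start 0.55 to 1.1. The hinge is stiff, so the lid stays where it is left; about 2 N at the front edge moves it. The gasket resists over the last 1.7 mm at the front edge, up to about 8 N, then the lid stops dead; let go, it lifts back about 1 mm (0.008 rad), which is still home.
- lid_hinge (a point): Middle of the lid's hinge pin, 56 mm above the case's underside, 76 mm behind the case's centre.
- lid_front (a point): Point on the lid's upper face, on its centre line, 130 mm from the hinge pin and 21 mm in from the lid's front edge; 68 mm above the case's underside when the lid is home. The white lid is 149 x 121 mm, 9 mm thick plus low ribs.
- clip_front (a joint): Clip flap on the lid's front edge, pin parallel to the case's y; 78 mm in front of the case's centre. 0 = folded down beside the rim; pi/2 = sticking out level; larger = tilted up (rad); start 1.3 to 1.9. White plate 50 mm wide, 29 mm long, 3 mm thick. With the lid home its hook meets the bead at about 0.3 rad and snaps past it to below 0.06; not snapped, it springs open again.
- clip_front_pin (a point): Middle of the front clip's hinge pin on the lid's edge; 62 mm above the case's underside when the lid is home. Snapping in takes about 10 to 13 N square to the flap at 20 mm from this pin. If the lid is 4 mm or more up at the front, the front hook is blocked.
- clip_front_tip (a point): Middle of the free edge of the front clip, on its outer face: 28 mm along the flap from the pin, 3.5 mm out from the pin's axis.
- clip_left (a joint): Clip flap on the lid's left (+y) edge, pin parallel to the case's x; 63 mm left of the case's centre. 0 = folded down beside the rim; pi/2 = sticking out level; larger = tilted up (rad); start 1.3 to 1.9. White plate 50 mm wide, 29 mm long, 3 mm thick. With the lid home its hook meets the bead at about 0.3 rad and snaps past it to below 0.06; not snapped, it springs open again.
- clip_left_pin (a point): Middle of the left clip's hinge pin on the lid's edge; 62 mm above the case's underside when the lid is home. Snapping in takes about 10 to 13 N square to the flap at 20 mm from this pin. If the lid is 4 mm or more up at the front, the front hook is blocked.
- clip_left_tip (a point): Middle of the free edge of the left clip, on its outer face: 28 mm along the flap from the pin, 3.5 mm out from the pin's axis.
- clip_right (a joint): Clip flap on the lid's right (-y) edge, pin parallel to the case's x; 63 mm right of the case's centre. 0 = folded down beside the rim; pi/2 = sticking out level; larger = tilted up (rad); start 1.3 to 1.9. White plate 50 mm wide, 29 mm long, 3 mm thick. With the lid home its hook meets the bead at about 0.3 rad and snaps past it to below 0.06; not snapped, it springs open again.
- clip_right_pin (a point): Middle of the right clip's hinge pin on the lid's edge; 62 mm above the case's underside when the lid is home. Snapping in takes about 10 to 13 N square to the flap at 20 mm from this pin. If the lid is 4 mm or more up at the front, the front hook is blocked.
- clip_right_tip (a point): Middle of the free edge of the right clip, on its outer face: 28 mm along the flap from the pin, 3.5 mm out from the pin's axis.
- dish: Glass dish of pearls, 86 mm across, 16 mm high, left of the case; a bystander, origin at the middle of its underside.
- awl: Awl with a wooden handle, about 130 mm long, 27 mm high, lying right of the case; a bystander, origin at the middle of its underside.
- loupe: Black eye loupe, 36 mm across, 30 mm high, behind the case; a bystander, origin at the middle of its underside.
- ringclamp: Wooden ring clamp, 120 x 24 x 18 mm, lying behind the case; a bystander, origin at the middle of its underside.
- caliper: Caliper with a black readout, 225 mm long, lying at the back; a bystander, origin at the middle of its underside.
- mandrel: Ring mandrel, 325 mm long, 27 mm thick, lying at the left; a bystander, origin at the middle of its underside.
- pliers: Pliers, 130 mm long, 12 mm thick, lying at the right; a bystander, origin at the middle of its underside.
- tub: Blue round tub, 124 mm across, 85 mm high, at the back left; a bystander, origin at the middle of its underside.
Mind the look-alikes: they are no part of the job. What is shaped like the case but red is not meant. Leave any blue look-alike of the tray alone.

How it is judged:
By the outcome, as a careful person would: the job done as asked, in the order asked, and still so for the second after the job is handed in, with the robot touching nothing.
It also fails if it takes over 64 s, if anything falls off the work surface, if the arm or the gripper's body presses on something with over 40 N, if the wrist force passes 120 N, or if a joint passes its speed limit or range.

## Robot

A 6-joint arm with a two-finger parallel gripper is mounted at the origin on the work surface. World frame = base frame: x ahead of the robot, y to its left, z up, the work surface at z = 0. Lengths are in m, angles in rad, forces in N, time in s.
With the tool pointing down it reaches from about 0.2 to 0.875 m from the base axis. Payload 3.4 kg.
Tool frame: the origin (TCP) lies at the very end of the fingers, on their centre line; the grasp point (between the pads) lies 19 mm behind it; z points along the fingers, y is the direction in which the jaws open and shut (so a half turn about z gives the same grasp; the last joint's range is limited). The gripper opens to 94 mm and grips with 3 to 60 N. Pads are 16 mm wide; open, the fingers measure 119 mm over their backs; the gripper's body (75 mm by 177 mm) begins 78 mm behind the grasp point.
Start: joints at [1.127, 0.276, 1.505, -0, 1.361, -0.121], TCP at [0.182, 0.545, 0.205] pointing down, gripper open.
Joint ranges: [-2.89, 2.89], [-0.75, 2.08], [0.22, 2.7], [-1.18, 4.32], [0.11, 2.71], [-2.7, 2.7]. Speed limits (rad/s): [2.57, 2.57, 3.14, 3.14, 3.14, 3.14].

## Interface

Orientations are given as a unit quaternion [x, y, z, w].
In Python, from station import manip gives the robot as it stands. Calls block until the motion is done:
- manip.move_pose(position, orientation): joint-space move of the TCP to a pose.
- manip.move_l(position, orientation=None, v=0.15): straight line of the TCP; orientation=None keeps the orientation; v is the mean speed in m/s.
- manip.goto_joints(angles): joint-space move.
- manip.grip(opening, f_grip=None): finger opening in m; f_grip is the grip in N (None keeps the last); returns when the fingers have stopped.
- manip.dwell(seconds).
- manip.inverse_kinematics(position, orientation): joint angles nearest the present ones, or None.
- manip.grab_frame(name): name is "scene" or "top"; returns the picture (480x640x3 uint8, blue, green, red); there is no depth.
- manip.get_calibration(name): a dict with "vfov" (degrees; the focal length in pixels is half the picture's height over the tangent of half this angle, whatever the lens; pixels are square), "cx", "cy" (the principal point, pixels), "rvec" (rotation vector, rad) and "tvec" (3), from world to camera coordinates, as OpenCV has them. Camera axes: x right, y down, z forward; pixel columns grow to the right and rows downward; lengths in m; the calibration is good to about 2 mm. A picture is of the moment at which its call begins. get_calibration takes no time and is no camera call.
A pose or a line that the arm cannot do raises manip.MotionError and nothing moves.
- manip.hand_in(): hands the job in, once; it reports no verdict.
Readings, each from a call of its own:
- manip.current_time(): time.
- manip.current_joint_positions(): joint angles.
- manip.current_qvel(): joint speeds.
- manip.current_joint_efforts(): joint torques, N m.
- manip.current_ee_pos(): TCP position.
- manip.current_ee_rot(): TCP orientation.
- manip.current_ft_force(): force on the tool from outside, world axes, zero at the start.
- manip.current_wrist_torque(): the same for the moment, N m.
- manip.current_grip_width(): finger opening in m.
Only numpy, scipy, OpenCV 4.12 (cv2) and the standard library are available. Lean on these libraries where they do the work, as an engineer would, in place of code of your own. Each camera call takes 0.05 s, during which the arm holds its last target.

## Working session

There is one attempt and no reset: what is moved stays moved. The work goes in short steps, each a Python script; the robot and the scene stay as the last script left them, time stands still between calls to the robot, and variables do not carry over. Pictures are saved under pics/ and viewed, and the job is handed in when it is done.

```bash
ls; mkdir -p pics; python3 - <<'E'
from station import manip
import cv2
for n in("scene","top"):
    cv2.imwrite(f"pics/{n}0.png",manip.grab_frame(n)); print(n,manip.get_calibration(n))
print(manip.current_time(),manip.current_ee_rot(),manip.current_ft_force())
E
```

```text
pics
scene {'vfov': 51.39008296209985, 'cx': 321.04646670767903, 'cy': 235.47697395985344, 'rvec': array([ 1.61471725,  2.03966764, -0.78729151]), 'tvec': array([ 0.1022905 , -0.36464748,  1.44820795])}
top {'vfov': 49.31714326183579, 'cx': 325.5218001072483, 'cy': 237.86697149940338, 'rvec': array([ 2.16547766, -2.20391344,  0.0745918 ]), 'tvec': array([0.02981928, 0.56259794, 1.09327781])}
0.1 [ 1.60687838e-01  9.87004945e-01 -7.86060032e-04 -1.98622715e-04] [ 0.79475753 -0.17271188 -0.33139378]
```

View pics/scene0.png

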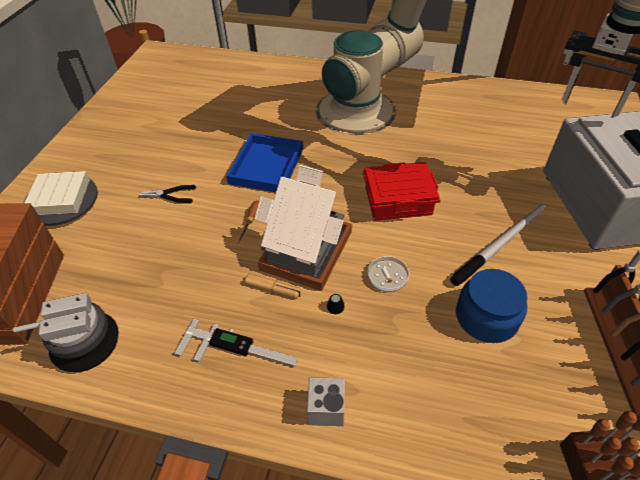

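View pics/top0.png

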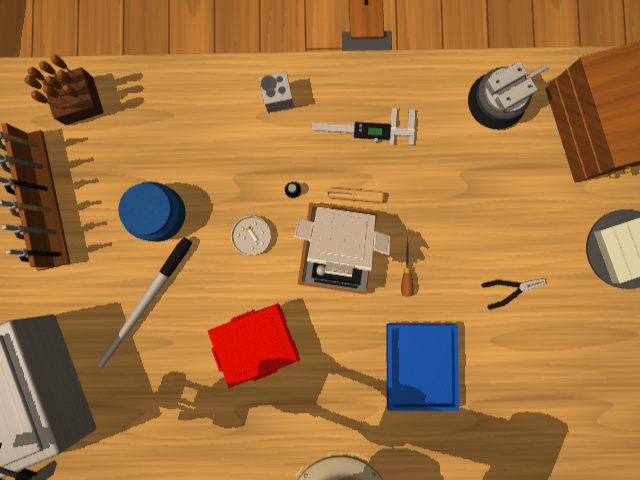

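The grey case with the white lid stands in the brown tray, at about (338,248) in top and (305,235) in scene. The red case (252,345 in top) and the blue tray (423,366 in top) are the look-alikes. I'll enlarge the target to confirm it.

```bash
python3 - <<'E'
import cv2
a=cv2.imread("pics/top0.png")[185:310,270:420]; cv2.imwrite("pics/topc.png",cv2.resize(a,None,fx=5,fy=5,interpolation=cv2.INTER_CUBIC)[:600])
a=cv2.imread("pics/scene0.png")[155:295,225:365]; cv2.imwrite("pics/scenec.png",cv2.resize(a,None,fx=4.2,fy=4.2,interpolation=cv2.INTER_CUBIC))
E
```

```text
(no output)
```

View pics/topc.png

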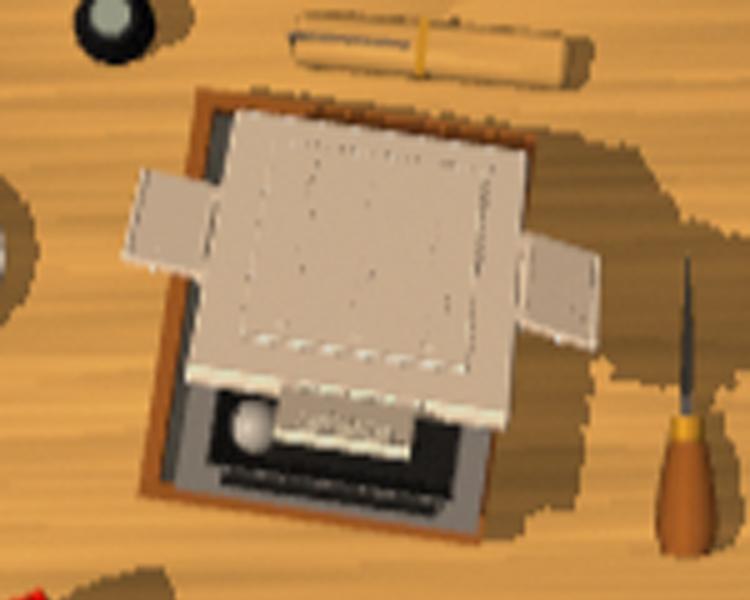

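View pics/scenec.png

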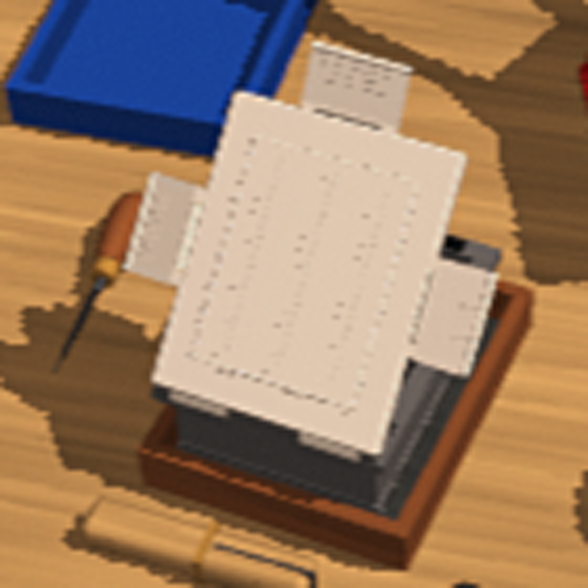

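This confirms it: grey body, white lid and white clips in the brown tray. The lid and clip corners are visible in both views, so I'll fit the case pose, lid angle and clip angles to them.

```bash
cat > h.py <<'E'
import numpy as np, cv2
from scipy.optimize import least_squares
def cam(c):
    f=240/np.tan(np.radians(c['vfov'])/2)
    K=np.array([[f,0,c['cx']],[0,f,c['cy']],[0,0,1]]); return K,np.array(c['rvec']),np.array(c['tvec'])
def proj(c,P):
    K,r,t=cam(c); return cv2.projectPoints(np.array(P,float).reshape(-1,1,3),r,t,K,None)[0].reshape(-1,2)
def back(c,uv,z):
    K,r,t=cam(c); R=cv2.Rodrigues(r)[0]; d=R.T@np.linalg.solve(K,[uv[0],uv[1],1]); o=-R.T@t
    return o+d*(z-o[2])/d[2]
# lid-frame: s along from hinge to front, y, n up  -> case frame
def lid(s,y,n,th):
    return np.array([.076-s*np.cos(th)+n*np.sin(th)*1.0, y, .056+s*np.sin(th)+n*np.cos(th)])
def clipF(a,y,th): # outer tip
    s=.154+.028*np.sin(a)+.0035*np.cos(a); n=.006-.028*np.cos(a)+.0035*np.sin(a)
    return lid(s,y,n,th)
def clipS(a,s,th,sg):
    y=.063+.028*np.sin(a)+.0035*np.cos(a); n=.006-.028*np.cos(a)+.0035*np.sin(a)
    return lid(s,sg*y,n,th)
def toW(P,x,y,yaw):
    c,s=np.cos(yaw),np.sin(yaw); P=np.array(P); return np.array([x+c*P[...,0]-s*P[...,1], y+s*P[...,0]+c*P[...,1], P[...,2]+.005]).T
E
python3 - <<'E'
from h import *
from station import manip
ct,cs=[manip.get_calibration(n) for n in("top","scene")]
T=lambda *p:np.array(p)/5.+[270,185]
S=lambda *p:np.array(p)/4.2+[225,155]
tr=np.array([back(ct,u,.028)[:2] for u in T((198,90),(140,496),(480,545),(537,140))])
print("tray",tr.round(4),tr.mean(0),[np.linalg.norm(tr[i]-tr[i-1]).round(4) for i in range(4)])
e=tr[0]-tr[1]; e2=tr[0]-tr[3];print("yaw",np.arctan2(e[1],e[0]),np.arctan2(-e2[0],e2[1]))
def model(p):
    x,y,w,th,h,af,al,ar,sc=p
    L=[lid(.002,.0605,h,th),lid(.002,-.0605,h,th),lid(.151,-.0605,h,th),lid(.151,.0605,h,th)]
    CL=[clipS(al,sc-.025,th,1),clipS(al,sc+.025,th,1)]; CR=[clipS(ar,sc-.025,th,-1),clipS(ar,sc+.025,th,-1)]
    CF=[clipF(af,-.025,th),clipF(af,.025,th)]
    return proj(ct,toW(L+CL+CR,x,y,w)),proj(cs,toW(L+CL+CR+CF,x,y,w))
ot=T((238,112),(527,152),(505,418),(187,372),(147,170),(122,260),(602,257),(597,350))
os_=S((380,455),(152,385),(235,92),(467,155),(467,377),(498,272),(124,265),(155,172),(315,42),(412,68))
def res(p):
    a,b=model(p); return np.r_[(a-ot).ravel(),(b-os_).ravel()]
x0=[tr.mean(0)[0],tr.mean(0)[1],-.13,.8,.009,1.6,1.6,1.6,.076]
r=least_squares(res,x0,loss='soft_l1'); print(dict(zip("x y yaw th h af al ar sc".split(),r.x.round(4))))
print(res(r.x).reshape(-1,2).round(1).tolist())
np.save("fit0.npy",r.x)
E
```

```text
tray [[ 0.6373  0.0524]
 [ 0.4659  0.0794]
 [ 0.443  -0.0629]
 [ 0.6133 -0.091 ]] [ 0.53987865 -0.005512  ] [np.float64(0.1454), np.float64(0.1734), np.float64(0.1442), np.float64(0.1727)]
yaw -0.1563276902927614 -0.1652590624612553
{'x': np.float64(0.5385), 'y': np.float64(-0.0114), 'yaw': np.float64(-0.1683), 'th': np.float64(0.7254), 'h': np.float64(0.0026), 'af': np.float64(1.6068), 'al': np.float64(1.4785), 'ar': np.float64(1.2508), 'sc': np.float64(0.0772)}
[[-0.2, -0.4], [0.3, 0.4], [1.0, 0.5], [-0.1, -0.1], [-0.4, 0.5], [0.7, -0.0], [-0.9, -0.8], [-0.6, -1.5], [-0.6, 0.2], [0.1, -0.7], [0.5, -0.5], [-0.1, -0.1], [-0.5, -0.8], [-0.6, -0.2], [1.0, 0.5], [0.3, -0.5], [0.1, 0.5], [-0.1, 0.5]]
```

```bash
python3 - <<'E'
from h import *
from station import manip
ct,cs=[manip.get_calibration(n) for n in("top","scene")]
T=lambda *p:np.array(p)/5.+[270,185]
S=lambda *p:np.array(p)/4.2+[225,155]
ot=T((238,112),(527,152),(505,418),(187,372),(147,170),(122,260),(602,257),(597,350))
os_=S((380,455),(152,385),(235,92),(467,155),(467,377),(498,272),(124,265),(155,172),(315,42),(412,68))
for h in (.009,.0065):
  def res(p):
    x,y,w,th,af,al,ar=p; sc=.076
    L=[lid(.002,.0605,h,th),lid(.002,-.0605,h,th),lid(.151,-.0605,h,th),lid(.151,.0605,h,th)]
    CL=[clipS(al,sc-.025,th,1),clipS(al,sc+.025,th,1)]; CR=[clipS(ar,sc-.025,th,-1),clipS(ar,sc+.025,th,-1)]
    CF=[clipF(af,-.025,th),clipF(af,.025,th)]
    return np.r_[(proj(ct,toW(L+CL+CR,x,y,w))-ot).ravel(),(proj(cs,toW(L+CL+CR+CF,x,y,w))-os_).ravel()]
  r=least_squares(res,[.54,-.01,-.16,.8,1.6,1.6,1.6],loss='soft_l1'); print(h,r.cost,r.x.round(4))
# rim front corners check z=.059
print(back(ct,T((163,482))[0],.059),back(ct,T((478,542))[0],.059), toW([[-.0775,.0625,.054],[-.0775,-.0625,.054]],*r.x[:3]))
np.save("fit.npy",r.x)
def q(yaw,k=0):
    from scipy.spatial.transform import Rotation as R
    y=np.array([-np.sin(yaw),np.cos(yaw),0]);z=np.array([0,0,-1.]);return R.from_matrix(np.c_[np.cross(y,z),y,z]).as_quat()
p=toW(lid(.130,0,.012,r.x[3]),*r.x[:3]); print(p)
for w in(0,np.pi/2,-np.pi/2): print(w,manip.inverse_kinematics(p,q(r.x[2]+w)))
E
```

```text
0.009 7.986919014544546 [ 0.5367 -0.0107 -0.1685  0.706   1.7988  1.5799  1.3337]
0.0065 6.198568037541413 [ 0.5371 -0.0109 -0.1688  0.7149  1.7315  1.5326  1.2992]
[0.47200116 0.06822881 0.059     ] [ 0.44538343 -0.05982297  0.059     ] [[ 0.47121273  0.0637255   0.059     ]
 [ 0.45021285 -0.0594979   0.059     ]]
[ 0.52300825 -0.00850267  0.15528021]
0 [-1.49324531e-01  2.32536720e-01  1.69575490e+00 -4.44089210e-16
  1.21330103e+00 -1.55132136e+00]
1.5707963267948966 None
-1.5707963267948966 [-1.49324531e-01  2.32536720e-01  1.69575490e+00 -4.44089210e-16
  1.21330103e+00  1.94749619e-02]
```

```bash
cat >> h.py <<'E'
from scipy.spatial.transform import Rotation as Rot
def q(yaw):
    y=np.array([-np.sin(yaw),np.cos(yaw),0]);z=np.array([0,0,-1.]);return Rot.from_matrix(np.c_[np.cross(y,z),y,z]).as_quat()
E
python3 - <<'E'
from h import *
from station import manip
f=np.load("fit.npy"); X=f[:3]; Q=q(X[2])
manip.grip(0.0,60); t=manip.current_time();print(t)
def tcp(th): return toW(lid(.130,0,.012,th)+[.008,0,0],*X)
p=tcp(.85)+[0,0,.03]
manip.move_pose(p,Q); print(manip.current_time())
manip.move_l(tcp(.80),v=.15)
F0=np.array(manip.current_ft_force());print("F0",F0,manip.current_time())
for th in np.arange(.74,.03,-.06):
    manip.move_l(tcp(th),v=.08)
    F=np.array(manip.current_ft_force())-F0
    print(round(th,2),F.round(1),round(manip.current_time(),2))
    if np.linalg.norm(F)>15: break
E
```

```text
1.5167
3.8833
F0 [ 0.50288621 -0.18281607  0.74260171] 4.2583
0.74 [-0.3 -0.3 -0.9] 4.51
0.68 [-0.3 -0.5  0.3] 4.76
0.62 [-0.2 -0.2 -1.8] 5.01
0.56 [-0.4  0.2  0.1] 5.26
0.5 [-0.1  0.3 -0.3] 5.51
0.44 [-0.4  0.6 -0.6] 5.76
0.38 [ 0.1  0.2 -0.8] 6.01
0.32 [-0.2  0.4 -0.1] 6.26
0.26 [-0.3  0.4 -0.8] 6.51
0.2 [-0.7  0.8 -1.2] 6.76
0.14 [ 0.5 -0.1 -1.3] 7.01
0.08 [-0.2  0.3 -0.4] 7.26
```

```bash
cat > look.py <<'E'
import sys,cv2
from station import manip
n=sys.argv[1]
a=manip.grab_frame("top"); cv2.imwrite(f"pics/{n}_top.png",a)
b=manip.grab_frame("scene"); cv2.imwrite(f"pics/{n}_scene.png",b)
import numpy as np
A=cv2.resize(a[180:305,265:415],(720,600),interpolation=cv2.INTER_CUBIC);cv2.imwrite(f"pics/{n}_tc.png",A)
B=cv2.resize(b[150:290,220:390],(728,600),interpolation=cv2.INTER_CUBIC);cv2.imwrite(f"pics/{n}_sc.png",B)
print(manip.current_time())
E
python3 look.py a
```

```text
7.3583
```

View pics/a_sc.png

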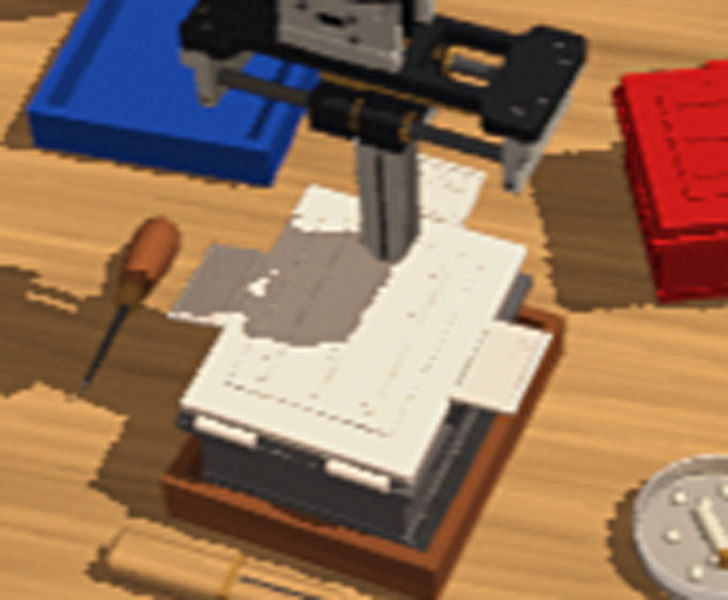

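The lid is following the fingers (tip at about (390,250) in the crop) and is nearly shut. Next I press it home under force control.

```bash
python3 - <<'E'
from h import *
from station import manip
f=np.load("fit.npy"); X=f[:3]
def tcp(th): return toW(lid(.130,0,.012,th)+[.008,0,0],*X)
F0=np.array([.5,-.18,.3])
def ff(): return np.mean([manip.current_ft_force() for _ in range(3)],0)-F0
manip.move_l(tcp(.035),v=.05); print(ff(),manip.current_time())
p=tcp(.035)
for i in range(24):
    p=p-[0,0,.0005]; manip.move_l(p,v=.02); F=ff()
    print(round((p[2]-.073)*1e3,2),round(manip.current_ee_pos()[2]-.073,5),F.round(1),round(manip.current_time(),2))
    if F[2]>14 : break
manip.dwell(.1); print(ff())
np.save("presspos.npy",p)
manip.move_l(p+[0,0,.06],v=.2); print(manip.current_time())
E
python3 look.py b
```

```text
[-1.86417334  0.13741161 -0.03217365] 7.625
4.04 0.00401 [-0.8 -0.2  0.6] 7.88
3.54 0.00355 [-0.6  0.2  0.7] 8.12
3.04 0.003 [-1.7  0.   1.4] 8.38
2.54 0.00243 [-2.1  1.   1.2] 8.62
2.04 0.002 [-1.7 -0.2  1.2] 8.88
1.54 0.00151 [-1.8  0.1  0.9] 9.12
1.04 0.00104 [-1.5  0.9  1.2] 9.38
0.54 0.0005 [-1.2 -0.4  0.9] 9.62
0.04 -1e-05 [-2.9  0.1  1. ] 9.88
-0.46 -0.00051 [-1.6 -0.2  1.1] 10.12
-0.96 -0.00098 [-1.5  0.4  0.5] 10.38
-1.46 -0.00139 [-0.7 -0.8  1.1] 10.62
-1.96 -0.00177 [-1.9  0.   3.6] 10.88
-2.46 -0.00214 [-1.9  0.3  4.7] 11.12
-2.96 -0.00246 [-3.1 -0.7  6.8] 11.38
-3.46 -0.00276 [-3.3  0.3  8.9] 11.62
-3.96 -0.00285 [-3.7  0.7 10.9] 11.88
-4.46 -0.00291 [-5.7  0.4 15.1] 12.12
[-5.23594908  0.41289811 13.21541486]
12.675
12.775
```

View pics/b_sc.png

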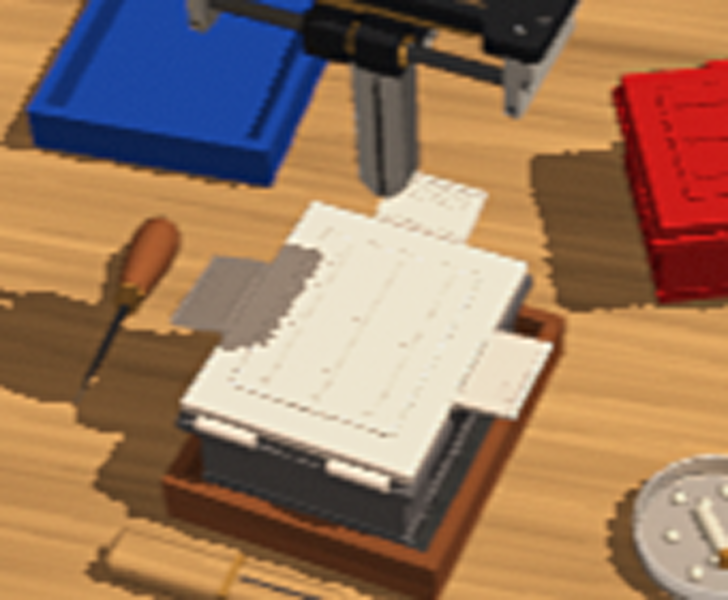

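View pics/b_tc.png

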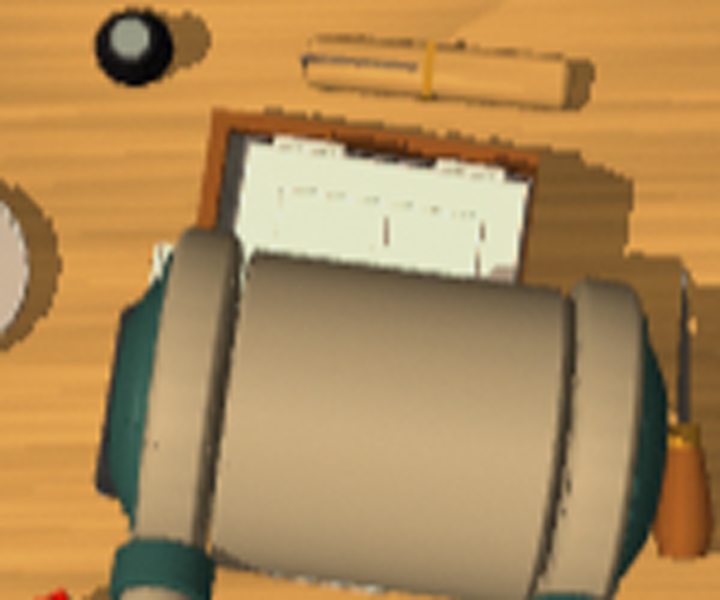

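The lid bottomed at 14 N and stayed down. I'll refit the pose with the lid home, where the heights are known.

```bash
python3 - <<'E'
from h import *
from station import manip
ct,cs=[manip.get_calibration(n) for n in("top","scene")]
S=lambda *p:np.array(p)/4.285+[220,150]
T=lambda *p:np.array(p)/4.8+[265,180]
ot=T((245,140),(530,182))
os_=S((415,477),(180,405),(312,200),(530,262),(517,418),(552,342),(172,325),(214,255),(412,172),(487,190))
th=.008
for h in (.009,.0065):
  def res(p):
    x,y,w,af,al,ar=p; sc=.076
    L=[lid(.002,.0605,h,th),lid(.002,-.0605,h,th),lid(.151,-.0605,h,th),lid(.151,.0605,h,th)]
    CL=[clipS(al,sc-.025,th,1),clipS(al,sc+.025,th,1)]; CR=[clipS(ar,sc-.025,th,-1),clipS(ar,sc+.025,th,-1)]
    CF=[clipF(af,-.025,th),clipF(af,.025,th)]
    return np.r_[(proj(ct,toW(L[:2],x,y,w))-ot).ravel(),(proj(cs,toW(L+CL+CR+CF,x,y,w))-os_).ravel()]
  r=least_squares(res,[.54,-.01,-.16,1.6,1.6,1.6],loss='soft_l1'); print(h,r.cost,r.x.round(4));print(res(r.x).reshape(-1,2).round(1).tolist())
np.save("fit1.npy",r.x)
E
```

```text
0.009 6.73823118005488 [ 0.5379 -0.0096 -0.1586  1.7494  1.5761  1.3157]
[[-0.2, -1.0], [-0.8, -1.4], [-0.2, -0.5], [0.5, -0.9], [0.2, -0.6], [-0.1, -0.7], [-0.8, -0.2], [-0.3, 0.4], [0.6, -0.6], [1.2, 0.1], [-3.3, -0.4], [-0.1, 1.1]]
0.0065 5.39671572542143 [ 0.5368 -0.01   -0.1578  1.7017  1.531   1.2821]
[[0.0, -0.3], [-0.7, -0.8], [-0.2, -0.2], [0.7, -0.5], [0.2, -0.1], [-0.2, -0.3], [-0.8, -0.3], [-0.3, 0.4], [0.6, -0.6], [1.2, 0.1], [-3.3, -0.5], [-0.2, 1.0]]
```

```bash
cat >> h.py <<'E'
def fold(manip,X,side,r=.022,half=.008,a0=1.9,fstop=17,maxtravel=.03,up=.03):
    """side 'F','L','R'; outward dir o in case frame"""
    o,pin={'F':([-1,0],[-.078,0]),'L':([0,1],[0,.063]),'R':([0,-1],[0,-.063])}[side]
    o=np.array(o,float);pin=np.array(pin)
    def P(a,extra=0,dz=0):
        d=r*np.sin(a)+.0035*np.cos(a)+half-extra; z=.062-r*np.cos(a)+.0035*np.sin(a)+dz
        xy=pin+o*d; return toW(np.array([xy[0],xy[1],z]),*X)
    ow=np.array([np.cos(X[2])*o[0]-np.sin(X[2])*o[1],np.sin(X[2])*o[0]+np.cos(X[2])*o[1]])
    yaw=X[2] if side=='F' else X[2]-np.pi/2
    Q=q(yaw)
    p=P(a0,0,up)
    e=manip.current_ee_pos()
    if side=='F': manip.move_l(p,Q,v=.2)
    else: manip.move_pose(p,Q)
    manip.dwell(.1)
    F0=np.mean([manip.current_ft_force() for _ in range(4)],0)
    def ff():
        F=np.mean([manip.current_ft_force() for _ in range(3)],0)-F0; return F@np.r_[ow,0],F[2]
    print("start",round(manip.current_time(),2),p.round(3))
    for a in (a0,1.5,1.2,.9,.6,.4):
        manip.move_l(P(a),v=.08); h,z=ff(); print("a",a,round(h,1),round(z,1))
        if max(abs(h),abs(z))>20: print("STOP high");return
    mx=0;snap=False;pos=0
    P4=P(.25); n=0
    for ex in np.arange(0,maxtravel,.001):
        p=P(.25,ex); p[2]=P(.1)[2]
        manip.move_l(p,v=.03); h,z=ff(); e=np.array(manip.current_ee_pos())
        print(round(ex*1e3,1),round(h,1),round(z,1),"lag",round(1e3*float((e-p)[:2]@ow),2),round(manip.current_time(),2))
        if mx>8 and h<mx-3.5: snap=True
        mx=max(mx,h)
        if h>fstop or (snap and h>11): break
    print("snap",snap,"max",mx)
    e=np.array(manip.current_ee_pos())
    b=e+np.r_[ow*.04,.0]; manip.move_l(b,v=.15); manip.move_l(b+[0,0,.09],v=.3); print("end",manip.current_time())
E
python3 - <<'E'
from h import *
from station import manip
X=np.load("fit1.npy")[:3]
fold(manip,X,'F')
E
python3 look.py c
```

```text
start 13.35 [0.432 0.007 0.107]
a 1.9 -0.1 0.9
a 1.5 0.2 0.7
a 1.2 0.2 0.4
a 0.9 -0.4 0.4
a 0.6 -0.2 1.1
a 0.4 0.9 1.6
0.0 3.1 2.6 lag 1.08 15.42
1.0 5.1 5.1 lag 1.84 15.67
2.0 5.0 5.2 lag 2.43 15.92
3.0 5.5 4.9 lag 2.91 16.17
4.0 6.2 4.3 lag 3.32 16.42
5.0 5.8 1.3 lag 3.35 16.67
6.0 3.9 -1.0 lag 1.76 16.92
7.0 6.2 0.6 lag 2.75 17.17
8.0 9.2 2.4 lag 3.75 17.42
9.0 9.8 4.0 lag 4.72 17.67
10.0 11.2 5.5 lag 5.73 17.92
11.0 10.0 3.9 lag 5.48 18.17
12.0 10.8 4.8 lag 5.34 18.42
13.0 13.6 6.6 lag 6.35 18.67
14.0 9.1 2.3 lag 4.7 18.92
15.0 10.6 3.6 lag 4.92 19.17
16.0 11.3 4.3 lag 5.91 19.42
snap True max 13.648274451998972
end 20.325
20.425
```

View pics/c_sc.png

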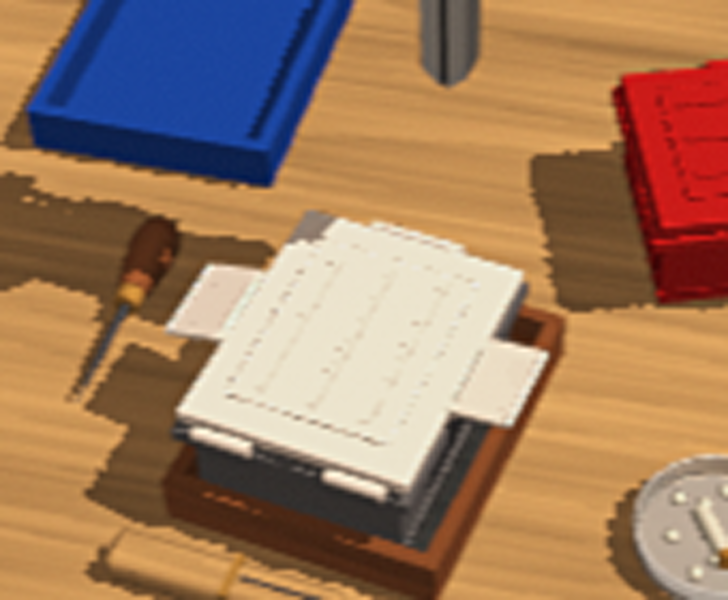

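View pics/c_tc.png

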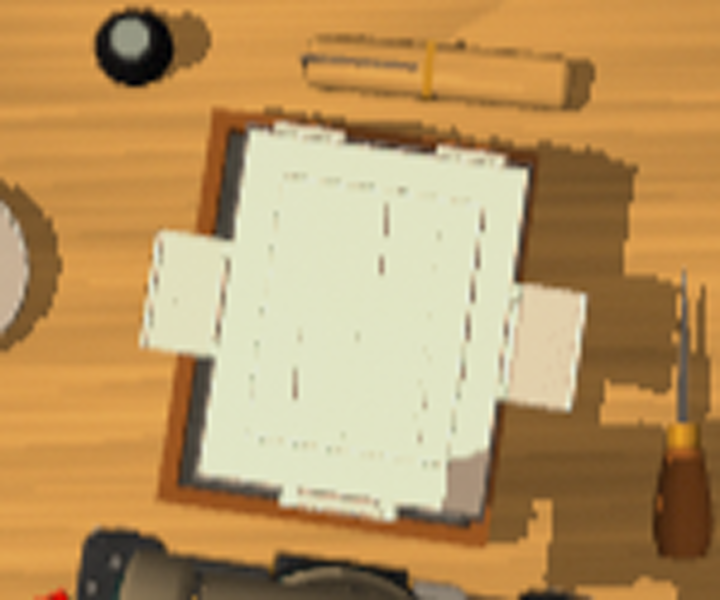

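The front clip looks folded flush (top crop (280–395, 485–520), a narrow strip). The case moved back and to the right, so I'll refit before the left clip.

```bash
cat > fitc.py <<'E'
from h import *
from station import manip
ct,cs=[manip.get_calibration(n) for n in("top","scene")]
S=lambda *p:np.array(p)/4.285+[220,150]
T=lambda *p:np.array(p)/4.8+[265,180]
def fit(ot,os_,it,is_,x0,h=.008,th=.006):
  def res(p):
    x,y,w,al,ar=p; sc=.076
    M=np.array([lid(.002,.0605,h,th),lid(.002,-.0605,h,th),lid(.151,-.0605,h,th),lid(.151,.0605,h,th),clipS(al,sc-.025,th,1),clipS(al,sc+.025,th,1),clipS(ar,sc-.025,th,-1),clipS(ar,sc+.025,th,-1)])
    W=toW(M,x,y,w)
    return np.r_[(proj(ct,W)[it]-ot).ravel(),(proj(cs,W)[is_]-os_).ravel()]
  r=least_squares(res,x0,loss='soft_l1'); print(r.cost,r.x.round(4));print(res(r.x).reshape(-1,2).round(1).tolist()); return r.x
E
python3 - <<'E'
from fitc import *
x=fit(T((247,128),(530,168),(485,520),(197,478),(157,232),(142,347),(587,293),(572,410)),S((410,492),(177,415),(312,210),(527,272),(515,425),(548,350),(167,333),(208,264)),range(8),range(8),[.54,-.01,-.16,1.5,1.3])
np.save("fit2.npy",x)
E
```

```text
8.592498042046287 [ 0.5416 -0.011  -0.1544  1.5136  1.2803]
[[-0.1, -0.2], [-0.3, -0.5], [-0.5, -1.2], [0.2, -0.6], [0.5, -0.2], [0.1, 0.1], [-0.9, -0.5], [-0.9, -0.7], [0.0, -2.4], [0.2, -1.5], [-1.0, -1.4], [-0.5, -1.6], [-1.2, -0.1], [-0.3, 0.2], [0.6, -0.8], [1.4, -0.4]]
```

```bash
python3 - <<'E'
from h import *
from station import manip
X=np.load("fit2.npy")[:3]
fold(manip,X,'L',up=.045,maxtravel=.04)
E
python3 look.py d
```

```text
start 22.05 [0.556 0.079 0.122]
a 1.9 -0.2 0.1
a 1.5 -0.7 -0.1
a 1.2 -1.2 0.2
a 0.9 0.3 0.4
a 0.6 0.5 -0.7
a 0.4 1.3 1.9
0.0 5.0 5.5 lag 1.61 24.3
1.0 7.3 3.7 lag 2.47 24.55
2.0 9.1 4.5 lag 3.3 24.8
3.0 10.5 4.4 lag 3.7 25.05
4.0 10.5 4.2 lag 3.74 25.3
5.0 10.3 5.6 lag 3.77 25.55
6.0 9.5 4.5 lag 3.72 25.8
7.0 9.1 2.1 lag 3.64 26.05
8.0 7.5 -0.3 lag 2.8 26.3
9.0 6.2 0.8 lag 1.93 26.55
10.0 8.2 0.7 lag 2.78 26.8
11.0 10.6 0.6 lag 3.76 27.05
12.0 14.0 -1.0 lag 4.72 27.3
snap True max 13.99975321408957
end 28.2
28.3
```

View pics/d_sc.png

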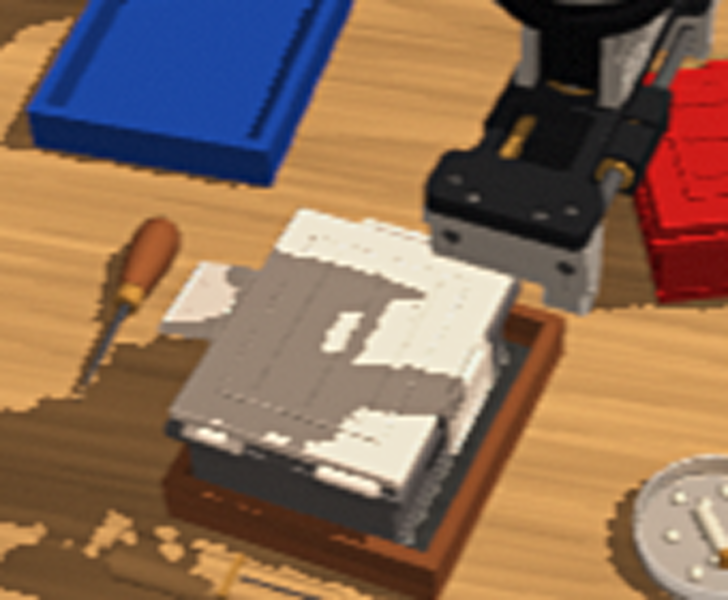

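View pics/d_tc.png

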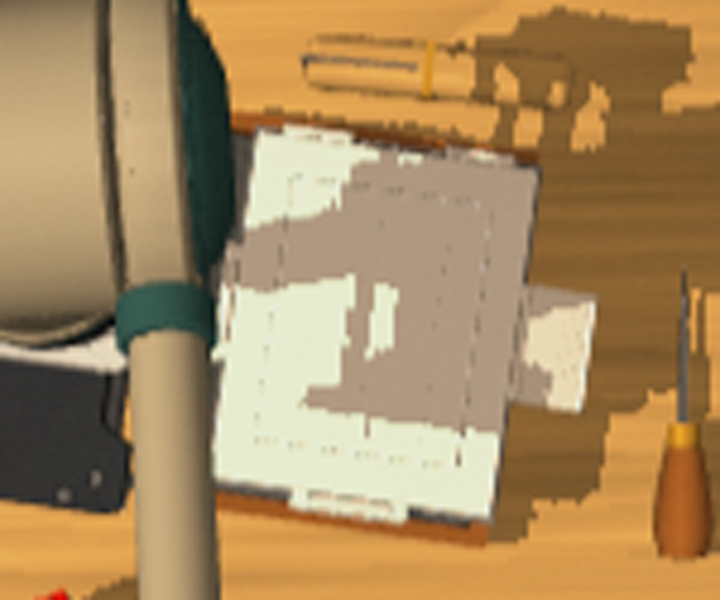

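The left clip is folded flush against the side (scene crop (470,400)). The case now stands at the right of its play. I'll refit and do the right clip.

```bash
python3 - <<'E'
from fitc import *
x=fit(T((255,130),(540,168),(492,522),(213,480),(597,297),(582,412)),S((402,498),(170,415),(298,210),(160,333),(205,263)),[0,1,2,3,6,7],[0,1,2,6,7],[.54,-.01,-.16,1.5,1.3])
np.save("fit3.npy",x)
fold(manip,x[:3],'R',up=.045,maxtravel=.045)
E
python3 look.py e
```

```text
9.247815593547625 [ 0.5405 -0.016  -0.1485  1.5058  1.2182]
[[0.5, 0.1], [-0.1, -0.2], [0.8, -1.2], [-0.5, -0.3], [-0.8, -1.1], [-0.6, -0.8], [-0.2, -4.7], [-0.3, -2.2], [-0.0, -2.0], [0.4, -0.7], [0.2, -0.2]]
start 29.25 [ 0.527 -0.106  0.122]
a 1.9 0.2 -0.3
a 1.5 0.4 -0.4
a 1.2 0.8 0.5
a 0.9 0.6 0.1
a 0.6 -0.1 -0.8
a 0.4 0.8 -0.2
0.0 2.7 1.8 lag 0.32 31.51
1.0 5.9 2.4 lag 1.0 31.76
2.0 6.8 2.2 lag 1.83 32.01
3.0 9.2 2.6 lag 2.33 32.26
4.0 9.3 1.4 lag 2.47 32.51
5.0 8.7 1.6 lag 2.44 32.76
6.0 8.9 0.9 lag 2.47 33.01
7.0 9.2 1.7 lag 2.49 33.26
8.0 9.4 2.4 lag 2.44 33.51
9.0 9.1 1.2 lag 2.46 33.76
10.0 9.4 2.0 lag 2.45 34.01
11.0 8.7 1.0 lag 2.43 34.26
12.0 8.9 0.5 lag 2.45 34.51
13.0 9.0 0.9 lag 2.43 34.76
14.0 9.5 1.9 lag 2.45 35.01
15.0 9.5 1.4 lag 2.45 35.26
16.0 9.9 1.6 lag 2.45 35.51
17.0 9.4 1.4 lag 2.47 35.76
18.0 9.4 2.5 lag 2.45 36.01
19.0 8.7 2.0 lag 2.45 36.26
20.0 10.1 1.0 lag 2.46 36.51
21.0 9.7 1.8 lag 2.46 36.76
22.0 9.4 1.5 lag 2.47 37.01
23.0 10.7 2.0 lag 2.76 37.26
24.0 12.4 1.9 lag 3.56 37.51
25.0 13.3 -1.3 lag 3.74 37.76
26.0 14.8 -1.2 lag 4.6 38.01
27.0 14.2 -2.3 lag 4.3 38.26
28.0 9.4 -3.0 lag 2.23 38.51
29.0 11.5 -2.1 lag 3.18 38.76
snap True max 14.84737198029036
end 39.65
39.75
```

View pics/e_sc.png

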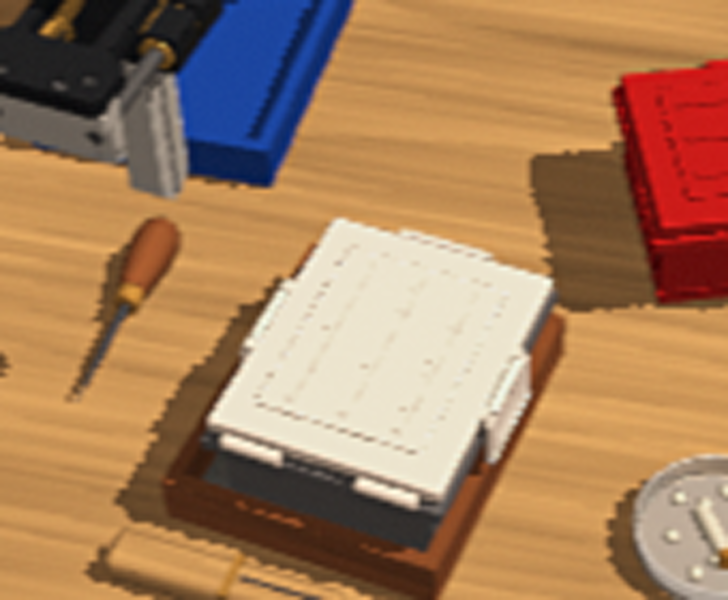

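View pics/e_tc.png

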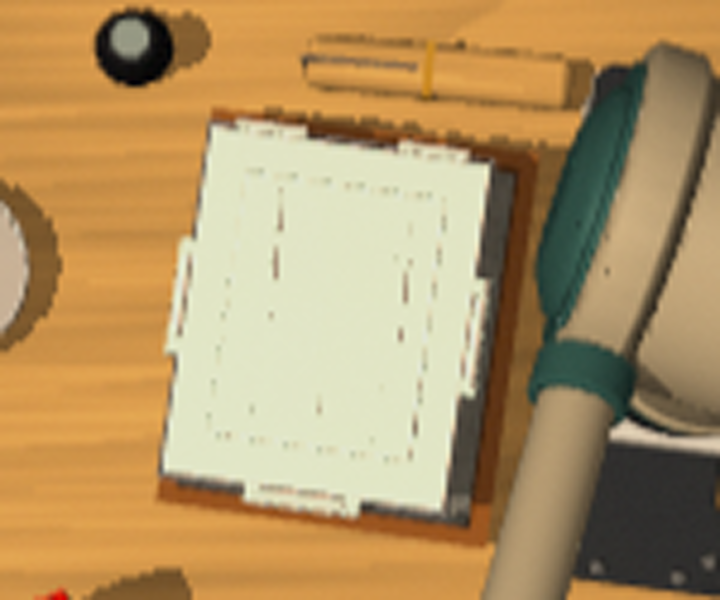

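All three clips look folded. I'll test the angles by overlaying the model at 0 (green) and 0.3 rad (red).

```bash
python3 - <<'E'
from fitc import *
x=fit(T((208,125),(492,163),(447,513),(160,473)),S((440,503),(207,428),(337,220),(555,280)),[0,1,2,3],[0,1,2,3],[.54,0.01,-.16,1.5,1.3])
X=x[:3]
for n,c,f,o,k in(("tc",ct,4.8,(265,180),"top"),("sc",cs,4.285,(220,150),"scene")):
    im=cv2.imread(f"pics/e_{k}.png"); 
    s=(slice(180,305),slice(265,415)) if n=="tc" else (slice(150,290),slice(220,390))
    im=cv2.resize(im[s],(720,600) if n=="tc" else (728,600),interpolation=cv2.INTER_NEAREST)
    for a,col in((0,(0,255,0)),(.3,(0,0,255))):
        for E in ([clipF(a,-.025,.006),clipF(a,.025,.006)],[clipS(a,.051,.006,1),clipS(a,.101,.006,1)],[clipS(a,.051,.006,-1),clipS(a,.101,.006,-1)]):
            u=((proj(c,toW(E,*X))-o+.5)*f).astype(int); cv2.line(im,tuple(map(int,u[0])),tuple(map(int,u[1])),col,1)
    cv2.imwrite(f"pics/f_{n}.png",im)
E
```

```text
6.303626394605425 [ 0.5445  0.0049 -0.1555  1.5     1.3   ]
[[0.3, -0.8], [-0.2, -0.6], [-0.5, -1.0], [-0.0, -0.9], [0.4, -2.4], [0.1, -2.2], [-0.3, -1.8], [-0.1, -1.3]]
```

View pics/f_tc.png

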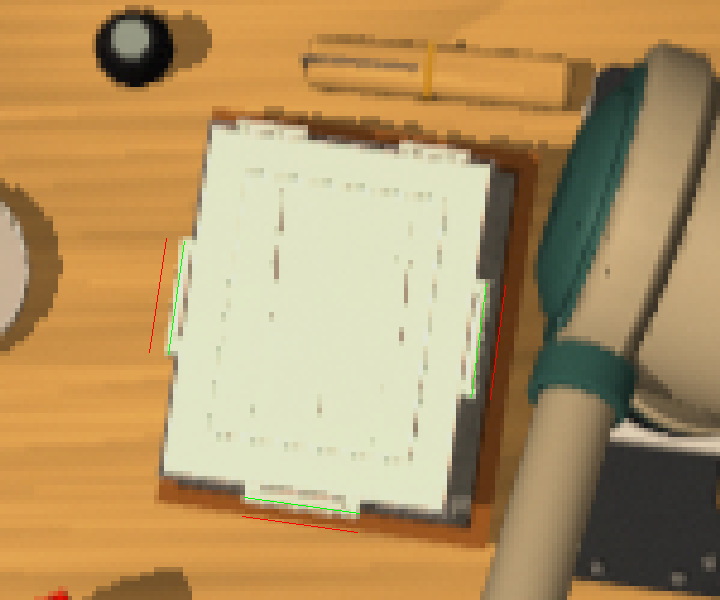

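View pics/f_sc.png

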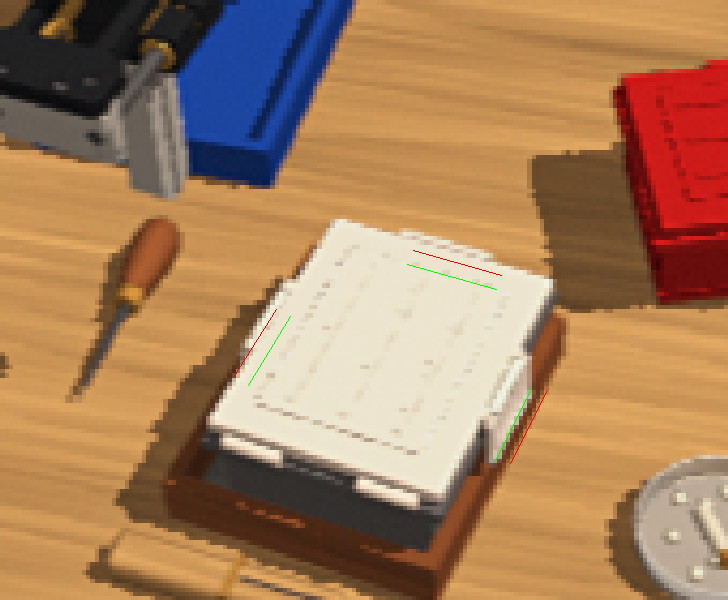

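In both views all three clips lie on the 0 rad lines, away from the 0.3 lines. The awl, dish, loupe and ring clamp haven't moved, and the gripper is clear of everything. I'm handing in.

```bash
python3 - <<'E'
from station import manip
print(manip.current_time()); print(manip.hand_in())
E
```

```text
39.75
the job is handed in; nothing more can be done
None
```

The lid of the grey case is shut on its gasket, and the front, left and right clips are folded down. I handed the job in at 39.75 s of the 64 s allowed.

- **Lid:** I pressed it in small steps until it stopped dead at about 14 N. It stayed down after release.
- **Clips:** I pushed each one in slowly. In each case the force peaked at 14–15 N and then dropped, as a snap would. The front clip's trace was the noisiest, with two drops. In the last pictures from both cameras, all three clips match the model at 0 rad. At picture resolution that rules out a clip sprung back to 0.3 rad, but it can't directly measure the 0.06 rad limit.
- **Case and surroundings:** pushing on the clips slid the case within its play, and it now stands against the left tray wall. It looks flat, though I judged that from the pictures, where the scene camera kept a steady offset of about 2 pixels. The dish, awl, loupe and ring clamp look unmoved. I did not check the other tools separately.

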